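Set the metering valve half a turn open, past its backlash

ROBOT

A 6-joint arm with a two-finger parallel gripper is mounted at the origin on the work surface. World frame = base frame: x ahead of the robot, y to its left, z up, the work surface at z = 0. Lengths are in m, angles in rad, forces in N, time in s.
With the tool pointing down it reaches from about 0.425 to 0.925 m from the base axis. Payload 12.5 kg.
Tool frame: the origin (TCP) lies between the finger pads; the fingertips stand 17 mm ahead of it and the grasp point (between the pads) lies 2 mm behind it; z points along the fingers, y is the direction in which the jaws open and shut (so a half turn about z gives the same grasp; the last joint's range is limited). The gripper opens to 85 mm and grips with 20 to 120 N. Pads are 22 mm wide; open, the fingers measure 114 mm over their backs; the gripper's body (76 mm by 85 mm) begins 54 mm behind the grasp point. The pads swing forward as they close: fully open they stand 13 mm farther back than shut.
Start: joints at [-0.106, 0.491, 1.559, -0, 1.092, -0.106], TCP at [0.625, 0, 0.248] pointing down, gripper open.
Joint ranges: [-3.1, 3.1], [-0.84, 2.19], [0.05, 2.79], [-1.13, 4.28], [0.06, 2.93], [-2.69, 2.69]. Speed limits (rad/s): [2.22, 2.22, 2.79, 3.14, 3.14, 3.14].

INTERFACE

Orientations are given as a 3x3 rotation matrix whose columns are the frame's x, y, z axes.
In Python, from bench import bot gives the robot as it stands. The module is installed in compiled form; this text tells all that it offers.
- The arm moves only by the shell command python3 -m inch 'ROWS' [FORCE]. ROWS is JSON, a list of rows, each a list of 5 numbers: the closure in counts, from 0 (fully open) to 255 (shut), then the shift along the tool's x, y, z in cm, then the turn about the tool's z in degrees. In form: [[claw, x, y, z, roll], ...]. A call has exactly 5 rows; each row shifts and turns the commanded pose from where the row before left it, along the tool's axes as they then stand; what a row does not reach is not made up. A row lasts 1/8 s, in which the tool goes at most 62.5 mm and 10.7 degrees, less where a joint would pass 70% of its speed; a pose out of reach is approached as far as the arm can. A call with a gripper value outside its range is refused whole. The fingers move at their own pace and stop on an object; FORCE is the grip in N (left out, the last holds). Time passes only in rows, so rows that do not move let the fingers close, or fill a call up. It gives the time, the measured TCP pose, the force and the opening at its end, in the units of the state.
- bot.observe(): the state, without advancing time (a new reading comes with each control period).
- bot.camera(name): name is "scene" or "side" or "wrist"; returns (picture, depth): 420x560x3 uint8, red, green, blue; 420x560 float32, m along the optical axis (not along the pixel's ray), 0 where there is no reading.
- bot.calibration(name): a dict with "camera_matrix" (3x3 intrinsics, pixels), "dist_coeffs" ([k1, k2, p1, p2, k3] as OpenCV has them; the pictures are not rectified), "R" (3x3) and "t" (3): a world point X has camera coordinates R X + t. Camera axes: x right, y down, z forward; pixel columns grow to the right and rows downward; lengths in m; the calibration is good to about 2 mm. A picture is of the moment at which its call begins: read the wrist's pose just before it. calibration takes no time and is no camera call; for the wrist camera it gives the pose at the moment of the call.
- bot.job_done(): hands the job in, once; it reports no verdict.
Trained networks look in the newest picture that a camera, given by its name, has taken for a name from the list of things; names that differ only in an ending like _2 or _b are one class to them, and where a whole thing is asked for, a point or a joint stands for the part that bears it (a point fixed in the world has none). Each returns a list of dicts, best first, with "confidence" (0 to 1); they miss things now and then, are a little off and sometimes report something else, mostly with a low value. They report only what shows in the picture. A call takes as long as a camera call.
- bot.spot_in(query, camera): "centre" ([x, y, z] in m, in the coordinates of the camera as it stood for that picture, good to about 4 mm: the middle of the surface that is visible of it).
- bot.masks_of(query, camera): "mask" (420x560 bool, what is visible of it).
The state is a dict: "clock": time; "joint_positions": joint angles; "dq": joint speeds; "tau": joint torques, N m; "eef_pos": TCP position; "eef_rot": TCP orientation; "ft_force": force on the tool from outside, world axes, zero at the start; "moment": the same for the moment, N m; "gripper_width": opening from 0.0 (shut) to 1.0 (fully open).
Only numpy, scipy, OpenCV 4.12 (cv2) and the standard library are available. Lean on these libraries where they do the work, as an engineer would, in place of code of your own. Each camera call takes 0.05 s, during which the arm holds its last target. There are 200 camera calls.

TASK

The blue handwheel on the metering valve has a lot of lost motion on its stem. Turn it clockwise by its red knob until you feel the valve close home on its seat, gently, without wrenching the valve round in its soft clamp; then turn it back, take up the slack, and from the point where the wheel really begins to drive the stem open the valve by half a turn. Let go of the wheel and leave the two steel weights and the bottle where they are.

Things in the scene. Friction and masses are not known exactly. Their poses are not given: they have to be found in the camera images.
- stand: fixed cream base plate, 260 x 220 mm, top 22 mm above the bench, carrying the valve in its middle. Origin on the bench under the valve's upright axis; z up. The valve below the wheel is a steel cylinder of radius 27 mm (with a brass outlet reaching 62 mm out, 75 mm above the bench)
- wheel_centre (a point): on the wheel's upright axis, level with the hub's top, 150 mm above the bench; turns with the wheel, its x axis points towards the red knob. Blue handwheel: rim of mean radius 55 mm, 14 mm thick, its top 149 mm above the bench, hub 34 mm across, three spokes. Counter-clockwise seen from above opens the valve, clockwise shuts it
- wheel: the handwheel, origin on its axis, 132 mm up. Loose on the stem: on a reversal it turns freely (0.3 N at the knob) by an unknown angle, 30 to 120 degrees, then drives the stem (about 5 N at the knob). Stays where left. At the start the stem is open by an unknown 30 to 120 degrees and the wheel is anywhere in its slack
- knob (a point): red upright knob standing on the wheel, 50 mm from the wheel's axis: 18 mm across, 45 mm tall, freely spinning about its own axis, so that it can be held with a gripper of fixed heading while it is carried round the circle. This point is on its axis, 179 mm above the bench and 15 mm below its top
- stem_top (a point): middle of the brass stem's top end (12 mm across) showing in the hub. It rises 2 mm for a turn of the stem: 152 mm above the bench with the valve shut home, 153 mm at half a turn open. This is too little to be set by the readings; the stem's turning has to be felt at the wheel
- outlet (a point): middle of the end of the valve's brass and steel outlet, 62 mm from the upright axis, 75 mm above the bench. Shows the twist of the whole valve in its rubber-lined clamp, a spring of 8 N m/rad (3.2 N at the knob per mm there): the stem's drag swings it by about 2 mm; with the valve shut home, turning on clockwise only winds up the clamp. Swung over 7.5 mm (19 N at the knob) it is wrenched round
- big_weight: loose steel disc weight, 84 mm across, 22 mm tall, on the bench beside the plate; origin under its centre
- small_weight: loose steel disc weight, 48 mm across, 16 mm tall, on the bench beside the plate; origin under its centre
- bottle: loose white bottle with a blue cap, 60 mm across, 130 mm tall, on the bench beside the plate; origin under its centre

How it is judged:
On the way:
1. the valve is shut home (stem top within 0.03 mm of its shut height) (z of stem_top in the frame of stand below 0.15203 m), for 0.2 s.
At the end, for the whole second after the job is handed in: after having been shut home, the stem stands half a turn open, within 23 degrees (stem top 0.87 to 1.13 mm above its shut height), the outlet is back within 1.5 mm of where it began, and the wheel is released and at rest (z of stem_top in the frame of stand between 0.15287 and 0.15313 m and distance of outlet from where it was at the start of the episode below 0.0015 m and angular speed of wheel below 0.1 rad/s); the robot touches nothing.
It fails at once if the valve is wrenched round in its clamp (its outlet swung by more than 7.5 mm) (distance of outlet from where it was at the start of the episode above 0.0075 m).
It fails at once if big weight is moved by more than 15 mm (distance of big_weight from where it was at the start of the episode above 0.015 m).
It fails at once if small weight is moved by more than 15 mm (distance of small_weight from where it was at the start of the episode above 0.015 m).
It fails at once if bottle is moved by more than 15 mm (distance of bottle from where it was at the start of the episode above 0.015 m).
It also fails if it takes over 72 s, if anything falls off the work surface, if the arm or the gripper's body presses on something with over 40 N, if the wrist force passes 120 N, or if a joint passes its speed limit or range.

## Working session

There is one attempt and no reset: what is moved stays moved. The work goes in short steps, Python scripts to look and compute and a shell command to move; the robot and the scene stay as the last step left them, time stands still between calls to the robot, and variables do not carry over. Pictures are saved under pics/ and viewed, about 8 in all and at most 12, crops included, and the job is handed in when it is done.

```bash
mkdir -p pics; cat > h.py <<'E'
import numpy as np, cv2
from bench import bot
def w(cam,p):
    c=bot.calibration(cam); return np.array(c["R"]).T@(np.array(p)-np.array(c["t"]))
def shot(cam,name):
    p,d=bot.camera(cam); cv2.imwrite(f"pics/{name}.png",p[:,:,::-1]); return p,d
E
python3 - <<'E'
from h import *
s=bot.observe(); print(s["clock"],s["eef_pos"],np.round(s["eef_rot"],3).tolist(),s["ft_force"],s["gripper_width"])
ims=[]
for cam in("scene","side"):
    p,d=bot.camera(cam); ims.append(p)
    for q in("knob","wheel_centre","stem_top","outlet","big_weight","small_weight","bottle","stand"):
        for r in bot.spot_in(q,cam)[:1]: print(cam,q,np.round(w(cam,r["centre"]),4),round(r["confidence"],2))
im=np.hstack(ims); im=cv2.resize(im,(800,300)); cv2.imwrite("pics/a.png",im[:,:,::-1])
E
```

```text
0.0 [6.24795396e-01 4.68623015e-05 2.47733710e-01] [[-0.0, 1.0, -0.001], [1.0, 0.0, 0.0], [0.0, -0.001, -1.0]] [ 0.19378252 -0.31174139  0.17669485] 0.9980566623848199
scene knob [ 0.6083 -0.0596  0.1772] 0.82
scene wheel_centre [ 0.6067 -0.1071  0.1439] 0.63
scene stem_top [ 0.6073 -0.1061  0.1507] 0.38
scene outlet [ 0.6099 -0.1055  0.1464] 0.89
scene big_weight [0.5094 0.056  0.0232] 0.75
scene small_weight [0.6563 0.0811 0.0151] 0.68
scene bottle [ 0.6587 -0.2768  0.0814] 0.9
scene stand [ 0.6276 -0.124   0.0256] 0.66
side knob [ 0.5975 -0.0506  0.1756] 0.43
side wheel_centre [ 0.5917 -0.0797  0.148 ] 0.92
side outlet [ 0.5968 -0.0864  0.1401] 0.82
side big_weight [0.492  0.0688 0.0243] 0.74
side small_weight [0.6524 0.0971 0.0161] 0.86
side bottle [ 0.6475 -0.2617  0.0792] 0.54
```

View pics/a.png

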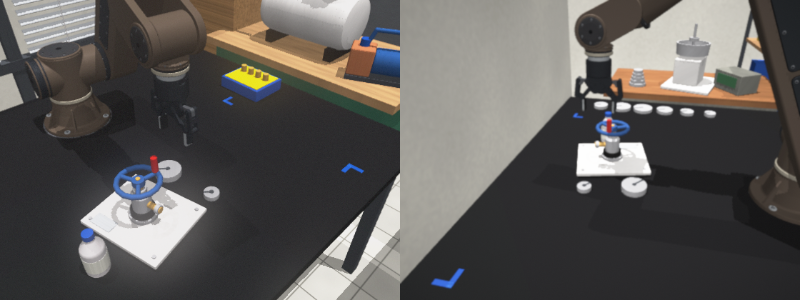

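The picture shows the valve on its plate with the knob towards +y. The small weight and big weight are beyond the plate at +y, and the bottle is at -y. Next I refine the rim circle and knob from depth.

```bash
cat >> h.py <<'E'
from scipy.optimize import least_squares
def cloud(cam,p,d,c=None):
    c=c or bot.calibration(cam); K=np.array(c["camera_matrix"]); h,wd=d.shape
    uv=np.stack(np.meshgrid(np.arange(wd),np.arange(h)),-1).reshape(-1,1,2).astype(np.float64)
    n=cv2.undistortPoints(uv,K,np.array(c["dist_coeffs"])).reshape(-1,2)
    z=d.reshape(-1); P=np.c_[n*z[:,None],z]; X=(P-np.array(c["t"]))@np.array(c["R"])
    return X.reshape(h,wd,3)
def locate(cam,near=(0.607,-0.1)):
    c=bot.calibration(cam); p,d=bot.camera(cam); X=cloud(cam,p,d,c); q=p.astype(int)
    ok=(d>0)&(np.hypot(X[...,0]-near[0],X[...,1]-near[1])<0.11)
    red=ok&(q[...,0]>1.8*q[...,1])&(q[...,0]>1.8*q[...,2])&(q[...,0]>80)
    blue=ok&(q[...,2]>1.5*q[...,0])&(q[...,2]>70)&(X[...,2]>0.125)&(X[...,2]<0.16)
    k=X[red&(X[...,2]>0.14)]; b=X[blue]
    o=None
    if len(b)>50:
        f=lambda a: np.abs(np.hypot(b[:,0]-a[0],b[:,1]-a[1])-0.055)
        o=least_squares(f,near,loss="soft_l1",f_scale=0.003)
        o=np.round(o.x,4)
    print(cam,"centre",o,len(b),"ztop",np.percentile(b[:,2],95) if len(b) else None)
    if len(k): print(" red n",len(k),"med",np.round(np.median(k,0),4),"min",np.round(np.percentile(k,2,0),4),"max",np.round(np.percentile(k,98,0),4))
    return p
E
python3 - <<'E'
from h import *
locate("scene");locate("side");p=locate("wrist");cv2.imwrite("pics/b.png",p[:,:,::-1])
c=bot.calibration("scene");print("cam pos",-np.array(c["R"]).T@np.array(c["t"]))
c=bot.calibration("side");print("cam pos",-np.array(c["R"]).T@np.array(c["t"]))
E
```

```text
scene centre [ 0.6007 -0.106 ] 1647 ztop 0.1494493696793823
 red n 221 med [ 0.6077 -0.0576  0.1778] min [ 0.5963 -0.0632  0.1508] max [ 0.6114 -0.0476  0.194 ]
side centre [ 0.597  -0.0987] 580 ztop 0.1500008399447646
 red n 100 med [ 0.6    -0.0476  0.1759] min [ 0.5932 -0.0535  0.1526] max [ 0.6058 -0.0444  0.1949]
wrist centre [ 0.5976 -0.1   ] 5351 ztop 0.15000917857073515
 red n 1226 med [ 0.6017 -0.0482  0.1887] min [ 0.5938 -0.0597  0.1548] max [ 0.6088 -0.045   0.1948]
cam pos [ 1.18277626 -0.40931264  0.74209329]
cam pos [0.44098096 0.85607257 0.59332404]
```

View pics/b.png

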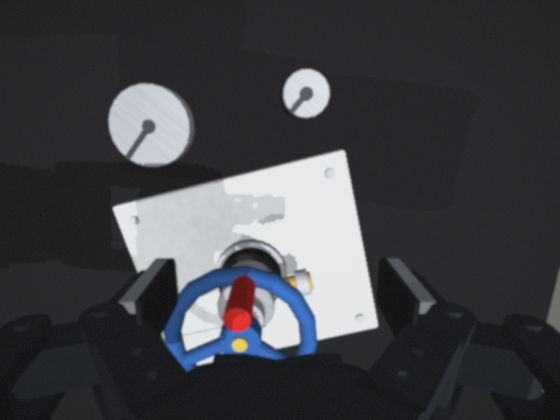

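The wrist view agrees with the fit: wheel axis about (0.5975, -0.1035), knob about (0.602, -0.054), which are 50 mm apart. I go over the knob, descend and grip.

```bash
python3 -m inch '[[0,-2.7,-1.1,0,0],[0,-2.7,-1.2,0,0],[0,0,0,2.2,0],[0,0,0,2.4,0],[0,0,0,2.2,0]]' 50
python3 -m inch '[[255,0,0,0,0],[255,0,0,0,0],[255,0,0,0,0],[255,0,0,0,0],[255,0,0,0,0]]' 50
python3 - <<'E'
from h import *
p=locate("scene");cv2.imwrite("pics/c.png",p[:,:,::-1][150:350,100:340].repeat(2,0).repeat(2,1))
E
```

```text
clock: 1.68
eef_pos: [0.602, -0.0541, 0.1797]
eef_rot: [[0.0, 1.0, 0.0], [1.0, -0.0, -0.0], [-0.0, 0.0, -1.0]]
ft_force: [-0.3, -0.5, 1.1]
gripper_width: 1.0
clock: 2.3
eef_pos: [0.6023, -0.0538, 0.181]
eef_rot: [[-0.0, 1.0, 0.001], [1.0, 0.0, -0.0], [-0.0, 0.001, -1.0]]
ft_force: [0.2, 1.5, 4.7]
gripper_width: 0.193
scene centre [ 0.6008 -0.106 ] 1608 ztop 0.14953491112557898
 red n 66 med [ 0.6068 -0.0627  0.1721] min [ 0.5993 -0.0648  0.1501] max [ 0.6139 -0.0531  0.1939]
```

View pics/c.png

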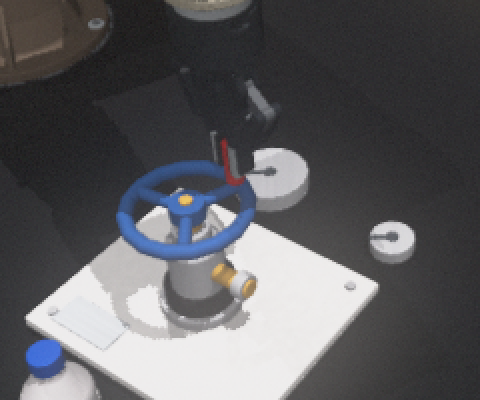

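The knob is gripped; the jaws read 16 mm. I write a status/arc helper and then make the first 20° clockwise.

```bash
cat > st.py <<'E'
# st.py [limit]: angle about CX, radius, tangential(+ccw)/radial force; exit 1 if |Ft|>limit
import sys; from h import *
C=np.array([0.598,-0.1038])
s=bot.observe(); r=s["eef_pos"][:2]-C; a=np.arctan2(r[1],r[0]); f=s["ft_force"]
ft=-f[0]*np.sin(a)+f[1]*np.cos(a); fr=f[0]*np.cos(a)+f[1]*np.sin(a)
print(f"t={s['clock']:.2f} ang={np.degrees(a):.1f} R={np.hypot(*r)*1e3:.1f} Ft={ft:.1f} Fr={fr:.1f} Fz={f[2]:.1f} z={s['eef_pos'][2]:.4f}",flush=True)
if len(sys.argv)>1 and abs(ft)>float(sys.argv[1]): print("STOP"); sys.exit(1)
E
cat > arc.py <<'E'
# arc.py start step n: tool x,y shifts in cm, radius 50
import sys,numpy as np
a,d,n=map(float,sys.argv[1:])
for i in range(int(n)):
    t=np.radians([a+i*d,a+(i+1)*d]); x=5*np.diff(np.cos(t))[0]; y=5*np.diff(np.sin(t))[0]
    print(f"{a+i*d:.0f}: [{y:.2f},{x:.2f}]",end="  ")
print()
E
python3 st.py; python3 arc.py 85 -4 10; python3 arc.py 85 -2 60
```

```text
t=2.35 ang=85.1 R=50.1 Ft=0.1 Fr=3.2 Fz=4.6 z=0.1810
85: [-0.04,0.35]  81: [-0.07,0.34]  77: [-0.09,0.34]  73: [-0.11,0.33]  69: [-0.14,0.32]  65: [-0.16,0.31]  61: [-0.18,0.30]  57: [-0.20,0.29]  53: [-0.22,0.27]  49: [-0.24,0.26]  
85: [-0.02,0.17]  83: [-0.02,0.17]  81: [-0.03,0.17]  79: [-0.04,0.17]  77: [-0.04,0.17]  75: [-0.05,0.17]  73: [-0.05,0.17]  71: [-0.06,0.16]  69: [-0.07,0.16]  67: [-0.07,0.16]  65: [-0.08,0.16]  63: [-0.08,0.15]  61: [-0.09,0.15]  59: [-0.09,0.15]  57: [-0.10,0.14]  55: [-0.10,0.14]  53: [-0.11,0.14]  51: [-0.11,0.13]  49: [-0.12,0.13]  47: [-0.12,0.13]  45: [-0.13,0.12]  43: [-0.13,0.12]  41: [-0.13,0.11]  39: [-0.14,0.11]  37: [-0.14,0.10]  35: [-0.14,0.10]  33: [-0.15,0.09]  31: [-0.15,0.09]  29: [-0.15,0.08]  27: [-0.16,0.08]  25: [-0.16,0.07]  23: [-0.16,0.07]  21: [-0.16,0.06]  19: [-0.17,0.05]  17: [-0.17,0.05]  15: [-0.17,0.04]  13: [-0.17,0.04]  11: [-0.17,0.03]  9: [-0.17,0.02]  7: [-0.17,0.02]  5: [-0.17,0.01]  3: [-0.17,0.01]  1: [-0.17,0.00]  -1: [-0.17,-0.01]  -3: [-0.17,-0.01]  -5: [-0.17,-0.02]  -7: [-0.17,-0.02]  -9: [-0.17,-0.03]  -11: [-0.17,-0.04]  -13: [-0.17,-0.04]  -15: [-0.17,-0.05]  -17: [-0.17,-0.05]  -19: [-0.16,-0.06]  -21: [-0.16,-0.07]  -23: [-0.16,-0.07]  -25: [-0.16,-0.08]  -27: [-0.15,-0.08]  -29: [-0.15,-0.09]  -31: [-0.15,-0.09]  -33: [-0.14,-0.10]
```

```bash

python3 -m inch '[[255,-0.02,0.17,0,0],[255,-0.02,0.17,0,0],[255,-0.03,0.17,0,0],[255,-0.04,0.17,0,0],[255,-0.04,0.17,0,0]]' >/dev/null; python3 st.py 3 && 
python3 -m inch '[[255,-0.05,0.17,0,0],[255,-0.05,0.17,0,0],[255,-0.06,0.16,0,0],[255,-0.07,0.16,0,0],[255,-0.07,0.16,0,0]]' >/dev/null; python3 st.py 3
```

```text
t=2.98 ang=75.1 R=49.9 Ft=0.7 Fr=1.2 Fz=6.0 z=0.1809
t=3.60 ang=65.1 R=49.6 Ft=0.9 Fr=-1.2 Fz=4.7 z=0.1808
```

```bash

python3 -m inch '[[255,-0.08,0.16,0,0],[255,-0.08,0.15,0,0],[255,-0.09,0.15,0,0],[255,-0.09,0.15,0,0],[255,-0.10,0.14,0,0]]' >/dev/null; python3 st.py 3 && 
python3 -m inch '[[255,-0.10,0.14,0,0],[255,-0.11,0.14,0,0],[255,-0.11,0.13,0,0],[255,-0.12,0.13,0,0],[255,-0.12,0.13,0,0]]' >/dev/null && python3 st.py 3 &&
python3 -m inch '[[255,-0.13,0.12,0,0],[255,-0.13,0.12,0,0],[255,-0.13,0.11,0,0],[255,-0.14,0.11,0,0],[255,-0.14,0.10,0,0]]' >/dev/null && python3 st.py 3
```

```text
t=4.22 ang=55.1 R=49.3 Ft=0.6 Fr=-2.5 Fz=4.8 z=0.1807
t=4.85 ang=45.1 R=49.1 Ft=0.6 Fr=-4.2 Fz=5.6 z=0.1806
t=5.47 ang=35.0 R=48.9 Ft=0.1 Fr=-3.7 Fz=6.6 z=0.1806
```

```bash

python3 -m inch '[[255,-0.15,0.07,0,0],[255,-0.15,0.08,0,0],[255,-0.15,0.09,0,0],[255,-0.15,0.08,0,0],[255,-0.16,0.08,0,0]]' >/dev/null; python3 st.py 3 && 
python3 -m inch '[[255,-0.16,0.05,0,0],[255,-0.16,0.07,0,0],[255,-0.16,0.06,0,0],[255,-0.17,0.05,0,0],[255,-0.17,0.05,0,0]]' >/dev/null && python3 st.py 3 &&
python3 -m inch '[[255,-0.17,0.02,0,0],[255,-0.17,0.04,0,0],[255,-0.17,0.03,0,0],[255,-0.17,0.02,0,0],[255,-0.17,0.02,0,0]]' >/dev/null && python3 st.py 3
```

```text
t=6.10 ang=25.9 R=48.6 Ft=5.5 Fr=-4.5 Fz=7.7 z=0.1806
STOP
```

```bash

python3 -m inch '[[255,-0.16,0.06,0,0],[255,-0.16,0.07,0,0],[255,-0.16,0.06,0,0],[255,-0.17,0.05,0,0],[255,-0.17,0.05,0,0]]' >/dev/null; python3 st.py 9 && 
python3 -m inch '[[255,-0.17,0.03,0,0],[255,-0.17,0.04,0,0],[255,-0.17,0.03,0,0],[255,-0.17,0.02,0,0],[255,-0.17,0.02,0,0]]' >/dev/null && python3 st.py 9; python3 arc.py 5 -3 60
```

```text
t=6.72 ang=15.9 R=48.4 Ft=5.4 Fr=-4.6 Fz=7.4 z=0.1806
t=7.35 ang=5.9 R=48.3 Ft=5.8 Fr=-4.5 Fz=7.0 z=0.1806
5: [-0.26,0.02]  2: [-0.26,0.00]  -1: [-0.26,-0.01]  -4: [-0.26,-0.03]  -7: [-0.26,-0.04]  -10: [-0.26,-0.05]  -13: [-0.25,-0.07]  -16: [-0.25,-0.08]  -19: [-0.25,-0.09]  -22: [-0.24,-0.10]  -25: [-0.23,-0.12]  -28: [-0.23,-0.13]  -31: [-0.22,-0.14]  -34: [-0.21,-0.15]  -37: [-0.20,-0.16]  -40: [-0.20,-0.17]  -43: [-0.19,-0.18]  -46: [-0.18,-0.19]  -49: [-0.17,-0.20]  -52: [-0.16,-0.21]  -55: [-0.14,-0.22]  -58: [-0.13,-0.23]  -61: [-0.12,-0.23]  -64: [-0.11,-0.24]  -67: [-0.10,-0.24]  -70: [-0.08,-0.25]  -73: [-0.07,-0.25]  -76: [-0.06,-0.26]  -79: [-0.04,-0.26]  -82: [-0.03,-0.26]  -85: [-0.02,-0.26]  -88: [-0.00,-0.26]  -91: [0.01,-0.26]  -94: [0.03,-0.26]  -97: [0.04,-0.26]  -100: [0.05,-0.26]  -103: [0.07,-0.25]  -106: [0.08,-0.25]  -109: [0.09,-0.25]  -112: [0.10,-0.24]  -115: [0.12,-0.23]  -118: [0.13,-0.23]  -121: [0.14,-0.22]  -124: [0.15,-0.21]  -127: [0.16,-0.20]  -130: [0.17,-0.20]  -133: [0.18,-0.19]  -136: [0.19,-0.18]  -139: [0.20,-0.17]  -142: [0.21,-0.16]  -145: [0.22,-0.14]  -148: [0.23,-0.13]  -151: [0.23,-0.12]  -154: [0.24,-0.11]  -157: [0.24,-0.10]  -160: [0.25,-0.08]  -163: [0.25,-0.07]  -166: [0.26,-0.06]  -169: [0.26,-0.04]  -172: [0.26,-0.03]
```

Steady drag is 5.5 N. I go on in guarded 3° steps, stopping at 8.5 N.

```bash
G(){ python3 st.py 8.5; }
python3 -m inch '[[255,-0.05,0.01,0,0],[255,-0.05,0,0,0],[255,-0.05,0,0,0],[255,-0.05,0,0,0],[255,-0.06,0,0,0]]' >/dev/null && G &&
python3 -m inch '[[255,-0.05,0,0,0],[255,-0.05,0,0,0],[255,-0.05,0,0,0],[255,-0.05,0,0,0],[255,-0.06,0,0,0]]' >/dev/null && G &&
python3 -m inch '[[255,-0.05,0,0,0],[255,-0.05,0,0,0],[255,-0.05,0,0,0],[255,-0.05,-0.01,0,0],[255,-0.06,0,0,0]]' >/dev/null && G &&
python3 -m inch '[[255,-0.05,0,0,0],[255,-0.05,-0.01,0,0],[255,-0.05,0,0,0],[255,-0.05,-0.01,0,0],[255,-0.06,-0.01,0,0]]' >/dev/null && G &&
python3 -m inch '[[255,-0.05,-0.01,0,0],[255,-0.05,-0.01,0,0],[255,-0.05,-0.01,0,0],[255,-0.05,-0.01,0,0],[255,-0.06,0,0,0]]' >/dev/null && G &&
python3 -m inch '[[255,-0.05,-0.01,0,0],[255,-0.05,-0.01,0,0],[255,-0.05,-0.01,0,0],[255,-0.05,-0.01,0,0],[255,-0.06,-0.01,0,0]]' >/dev/null && G &&
python3 -m inch '[[255,-0.05,-0.01,0,0],[255,-0.05,-0.01,0,0],[255,-0.05,-0.01,0,0],[255,-0.05,-0.02,0,0],[255,-0.05,-0.02,0,0]]' >/dev/null && G
```

```text
t=7.97 ang=2.9 R=48.3 Ft=5.2 Fr=-4.0 Fz=6.6 z=0.1806
t=8.60 ang=-0.2 R=48.3 Ft=5.7 Fr=-3.7 Fz=7.3 z=0.1806
t=9.22 ang=-3.2 R=48.3 Ft=5.5 Fr=-4.5 Fz=6.8 z=0.1806
t=9.85 ang=-6.3 R=48.3 Ft=5.1 Fr=-3.9 Fz=7.2 z=0.1806
t=10.47 ang=-9.4 R=48.2 Ft=4.9 Fr=-4.1 Fz=6.3 z=0.1806
t=11.10 ang=-12.5 R=48.3 Ft=5.1 Fr=-4.2 Fz=5.9 z=0.1806
t=11.72 ang=-15.5 R=48.3 Ft=4.1 Fr=-4.1 Fz=6.3 z=0.1806
```

```bash
G(){ python3 st.py 8; }
python3 -m inch '[[255,-0.05,-0.01,0,0],[255,-0.05,-0.02,0,0],[255,-0.05,-0.02,0,0],[255,-0.05,-0.01,0,0],[255,-0.05,-0.02,0,0]]' >/dev/null && G &&
python3 -m inch '[[255,-0.05,-0.02,0,0],[255,-0.05,-0.02,0,0],[255,-0.05,-0.02,0,0],[255,-0.05,-0.01,0,0],[255,-0.05,-0.02,0,0]]' >/dev/null && G &&
python3 -m inch '[[255,-0.05,-0.02,0,0],[255,-0.05,-0.02,0,0],[255,-0.05,-0.02,0,0],[255,-0.05,-0.02,0,0],[255,-0.04,-0.02,0,0]]' >/dev/null && G &&
python3 -m inch '[[255,-0.05,-0.02,0,0],[255,-0.04,-0.03,0,0],[255,-0.05,-0.02,0,0],[255,-0.05,-0.02,0,0],[255,-0.04,-0.03,0,0]]' >/dev/null && G &&
python3 -m inch '[[255,-0.05,-0.02,0,0],[255,-0.04,-0.03,0,0],[255,-0.05,-0.03,0,0],[255,-0.05,-0.02,0,0],[255,-0.04,-0.03,0,0]]' >/dev/null && G &&
python3 -m inch '[[255,-0.04,-0.03,0,0],[255,-0.04,-0.03,0,0],[255,-0.05,-0.03,0,0],[255,-0.05,-0.02,0,0],[255,-0.04,-0.03,0,0]]' >/dev/null && G &&
python3 -m inch '[[255,-0.04,-0.03,0,0],[255,-0.04,-0.03,0,0],[255,-0.05,-0.03,0,0],[255,-0.04,-0.03,0,0],[255,-0.04,-0.03,0,0]]' >/dev/null && G &&
python3 -m inch '[[255,-0.04,-0.03,0,0],[255,-0.04,-0.03,0,0],[255,-0.04,-0.03,0,0],[255,-0.04,-0.03,0,0],[255,-0.04,-0.04,0,0]]' >/dev/null && G &&
python3 -m inch '[[255,-0.04,-0.03,0,0],[255,-0.04,-0.03,0,0],[255,-0.04,-0.04,0,0],[255,-0.04,-0.03,0,0],[255,-0.04,-0.04,0,0]]' >/dev/null && G
```

```text
t=12.35 ang=-18.6 R=48.3 Ft=5.4 Fr=-3.8 Fz=5.5 z=0.1806
t=12.97 ang=-21.7 R=48.4 Ft=4.5 Fr=-4.2 Fz=5.4 z=0.1806
t=13.60 ang=-24.6 R=48.4 Ft=5.9 Fr=-4.7 Fz=5.8 z=0.1806
t=14.22 ang=-26.9 R=48.4 Ft=9.5 Fr=-4.3 Fz=5.1 z=0.1806
STOP
```

The force is rising as it should at the seat. One gentle 1.5° further confirms it and holds for 0.4 s.

```bash

python3 -m inch '[[255,-0.06,-0.03,0,0],[255,-0.06,-0.03,0,0],[255,0,0,0,0],[255,0,0,0,0],[255,0,0,0,0]]' >/dev/null; python3 st.py; python3 arc.py -28 2 65
```

```text
t=14.85 ang=-28.1 R=48.4 Ft=11.3 Fr=-4.5 Fz=5.9 z=0.1806
-28: [0.16,0.08]  -26: [0.16,0.07]  -24: [0.16,0.07]  -22: [0.16,0.06]  -20: [0.17,0.06]  -18: [0.17,0.05]  -16: [0.17,0.05]  -14: [0.17,0.04]  -12: [0.17,0.03]  -10: [0.17,0.03]  -8: [0.17,0.02]  -6: [0.17,0.02]  -4: [0.17,0.01]  -2: [0.17,0.00]  0: [0.17,-0.00]  2: [0.17,-0.01]  4: [0.17,-0.02]  6: [0.17,-0.02]  8: [0.17,-0.03]  10: [0.17,-0.03]  12: [0.17,-0.04]  14: [0.17,-0.05]  16: [0.17,-0.05]  18: [0.17,-0.06]  20: [0.16,-0.06]  22: [0.16,-0.07]  24: [0.16,-0.07]  26: [0.16,-0.08]  28: [0.15,-0.08]  30: [0.15,-0.09]  32: [0.15,-0.10]  34: [0.14,-0.10]  36: [0.14,-0.11]  38: [0.14,-0.11]  40: [0.13,-0.11]  42: [0.13,-0.12]  44: [0.12,-0.12]  46: [0.12,-0.13]  48: [0.11,-0.13]  50: [0.11,-0.14]  52: [0.11,-0.14]  54: [0.10,-0.14]  56: [0.10,-0.15]  58: [0.09,-0.15]  60: [0.08,-0.15]  62: [0.08,-0.16]  64: [0.07,-0.16]  66: [0.07,-0.16]  68: [0.06,-0.16]  70: [0.06,-0.17]  72: [0.05,-0.17]  74: [0.05,-0.17]  76: [0.04,-0.17]  78: [0.03,-0.17]  80: [0.03,-0.17]  82: [0.02,-0.17]  84: [0.02,-0.17]  86: [0.01,-0.17]  88: [0.00,-0.17]  90: [-0.00,-0.17]  92: [-0.01,-0.17]  94: [-0.02,-0.17]  96: [-0.02,-0.17]  98: [-0.03,-0.17]  100: [-0.03,-0.17]
```

Seated: 11.3 N and held. Now reversing to feel the slack and the drive start.

```bash
G(){ python3 st.py 3; }
python3 -m inch '[[255,0.16,0.08,0,0],[255,0.16,0.07,0,0],[255,0.16,0.07,0,0],[255,0.16,0.06,0,0],[255,0.17,0.06,0,0]]' >/dev/null; python3 st.py
python3 -m inch '[[255,0.17,0.05,0,0],[255,0.17,0.05,0,0],[255,0.17,0.04,0,0],[255,0.17,0.03,0,0],[255,0.17,0.03,0,0]]' >/dev/null && G &&
python3 -m inch '[[255,0.17,0.02,0,0],[255,0.17,0.02,0,0],[255,0.17,0.01,0,0],[255,0.17,0,0,0],[255,0.17,0,0,0]]' >/dev/null && G &&
python3 -m inch '[[255,0.17,-0.01,0,0],[255,0.17,-0.02,0,0],[255,0.17,-0.02,0,0],[255,0.17,-0.03,0,0],[255,0.17,-0.03,0,0]]' >/dev/null && G &&
python3 -m inch '[[255,0.17,-0.04,0,0],[255,0.17,-0.05,0,0],[255,0.17,-0.05,0,0],[255,0.17,-0.06,0,0],[255,0.16,-0.06,0,0]]' >/dev/null && G &&
python3 -m inch '[[255,0.16,-0.07,0,0],[255,0.16,-0.07,0,0],[255,0.16,-0.08,0,0],[255,0.15,-0.08,0,0],[255,0.15,-0.09,0,0]]' >/dev/null && G &&
python3 -m inch '[[255,0.15,-0.10,0,0],[255,0.14,-0.10,0,0],[255,0.14,-0.11,0,0],[255,0.14,-0.11,0,0],[255,0.13,-0.11,0,0]]' >/dev/null && G &&
python3 -m inch '[[255,0.13,-0.12,0,0],[255,0.12,-0.12,0,0],[255,0.12,-0.13,0,0],[255,0.11,-0.13,0,0],[255,0.11,-0.14,0,0]]' >/dev/null && G
```

```text
t=15.47 ang=-19.9 R=48.2 Ft=-1.0 Fr=-4.4 Fz=6.8 z=0.1806
t=16.10 ang=-9.7 R=48.1 Ft=0.5 Fr=-2.8 Fz=5.9 z=0.1807
t=16.73 ang=0.3 R=48.1 Ft=0.5 Fr=-2.2 Fz=5.8 z=0.1808
t=17.35 ang=10.4 R=48.0 Ft=-0.1 Fr=-0.6 Fz=5.7 z=0.1808
t=17.98 ang=20.8 R=48.1 Ft=-0.3 Fr=-0.3 Fz=5.0 z=0.1809
t=18.60 ang=31.2 R=48.2 Ft=-1.0 Fr=0.6 Fz=5.8 z=0.1810
t=19.23 ang=41.7 R=48.4 Ft=-0.4 Fr=2.6 Fz=5.3 z=0.1811
t=19.85 ang=51.7 R=48.6 Ft=-3.4 Fr=3.8 Fz=4.6 z=0.1811
STOP
```

Drive picks up at about 50°. I refine the centre: the radius trend puts it at (0.5963, -0.1038).

```bash
sed -i 's/\[0.598,-0.1038\]/[0.5963,-0.1038]/' st.py; python3 st.py; python3 arc.py 50 2.5 72
```

```text
t=19.85 ang=50.2 R=49.7 Ft=-3.3 Fr=3.9 Fz=4.6 z=0.1811
50: [0.14,-0.17]  52: [0.13,-0.18]  55: [0.12,-0.18]  58: [0.11,-0.19]  60: [0.10,-0.19]  62: [0.10,-0.20]  65: [0.09,-0.20]  68: [0.08,-0.20]  70: [0.07,-0.21]  72: [0.06,-0.21]  75: [0.05,-0.21]  78: [0.04,-0.21]  80: [0.03,-0.22]  82: [0.02,-0.22]  85: [0.01,-0.22]  88: [0.00,-0.22]  90: [-0.00,-0.22]  92: [-0.01,-0.22]  95: [-0.02,-0.22]  98: [-0.03,-0.22]  100: [-0.04,-0.21]  102: [-0.05,-0.21]  105: [-0.06,-0.21]  108: [-0.07,-0.21]  110: [-0.08,-0.20]  112: [-0.09,-0.20]  115: [-0.10,-0.20]  118: [-0.10,-0.19]  120: [-0.11,-0.19]  122: [-0.12,-0.18]  125: [-0.13,-0.18]  128: [-0.14,-0.17]  130: [-0.14,-0.16]  132: [-0.15,-0.16]  135: [-0.16,-0.15]  138: [-0.16,-0.14]  140: [-0.17,-0.14]  142: [-0.18,-0.13]  145: [-0.18,-0.12]  148: [-0.19,-0.11]  150: [-0.19,-0.10]  152: [-0.20,-0.10]  155: [-0.20,-0.09]  158: [-0.20,-0.08]  160: [-0.21,-0.07]  162: [-0.21,-0.06]  165: [-0.21,-0.05]  168: [-0.21,-0.04]  170: [-0.22,-0.03]  172: [-0.22,-0.02]  175: [-0.22,-0.01]  178: [-0.22,-0.00]  180: [-0.22,0.00]  182: [-0.22,0.01]  185: [-0.22,0.02]  188: [-0.22,0.03]  190: [-0.21,0.04]  192: [-0.21,0.05]  195: [-0.21,0.06]  198: [-0.21,0.07]  200: [-0.20,0.08]  202: [-0.20,0.09]  205: [-0.20,0.10]  208: [-0.19,0.10]  210: [-0.19,0.11]  212: [-0.18,0.12]  215: [-0.18,0.13]  218: [-0.17,0.14]  220: [-0.16,0.14]  222: [-0.16,0.15]  225: [-0.15,0.16]  228: [-0.14,0.16]
```

```bash
G(){ python3 st.py 9; }
python3 -m inch '[[255,0.16,-0.15,0,0],[255,0.13,-0.18,0,0],[255,0.12,-0.18,0,0],[255,0.11,-0.19,0,0],[255,0.10,-0.19,0,0]]' >/dev/null && G &&
python3 -m inch '[[255,0.10,-0.20,0,0],[255,0.09,-0.20,0,0],[255,0.08,-0.20,0,0],[255,0.07,-0.21,0,0],[255,0.06,-0.21,0,0]]' >/dev/null && G &&
python3 -m inch '[[255,0.05,-0.21,0,0],[255,0.04,-0.21,0,0],[255,0.03,-0.22,0,0],[255,0.02,-0.22,0,0],[255,0.01,-0.22,0,0]]' >/dev/null && G &&
python3 -m inch '[[255,0,-0.22,0,0],[255,0,-0.22,0,0],[255,-0.01,-0.22,0,0],[255,-0.02,-0.22,0,0],[255,-0.03,-0.22,0,0]]' >/dev/null && G
```

```text
t=20.48 ang=62.2 R=49.8 Ft=-5.8 Fr=4.0 Fz=4.0 z=0.1812
t=21.10 ang=75.0 R=50.0 Ft=-5.2 Fr=3.5 Fz=3.7 z=0.1811
t=21.73 ang=87.7 R=50.1 Ft=-5.9 Fr=4.2 Fz=4.7 z=0.1811
t=22.35 ang=100.5 R=50.3 Ft=-4.6 Fr=3.4 Fz=5.4 z=0.1811
```

Plateau at about 5.4 N, so the stem is being driven. I carry on towards 230°.

```bash
G(){ python3 st.py 9; }
python3 -m inch '[[255,-0.04,-0.21,0,0],[255,-0.05,-0.21,0,0],[255,-0.06,-0.21,0,0],[255,-0.07,-0.21,0,0],[255,-0.08,-0.20,0,0]]' >/dev/null && G &&
python3 -m inch '[[255,-0.09,-0.20,0,0],[255,-0.10,-0.20,0,0],[255,-0.10,-0.19,0,0],[255,-0.11,-0.19,0,0],[255,-0.12,-0.18,0,0]]' >/dev/null && G &&
python3 -m inch '[[255,-0.13,-0.18,0,0],[255,-0.14,-0.17,0,0],[255,-0.14,-0.16,0,0],[255,-0.15,-0.16,0,0],[255,-0.16,-0.15,0,0]]' >/dev/null && G &&
python3 -m inch '[[255,-0.16,-0.14,0,0],[255,-0.17,-0.14,0,0],[255,-0.18,-0.13,0,0],[255,-0.18,-0.12,0,0],[255,-0.19,-0.11,0,0]]' >/dev/null && G &&
python3 -m inch '[[255,-0.19,-0.10,0,0],[255,-0.20,-0.10,0,0],[255,-0.20,-0.09,0,0],[255,-0.20,-0.08,0,0],[255,-0.21,-0.07,0,0]]' >/dev/null && G &&
python3 -m inch '[[255,-0.21,-0.06,0,0],[255,-0.21,-0.05,0,0],[255,-0.21,-0.04,0,0],[255,-0.22,-0.03,0,0],[255,-0.22,-0.02,0,0]]' >/dev/null && G
```

```text
t=22.98 ang=113.0 R=50.5 Ft=-5.2 Fr=3.1 Fz=5.7 z=0.1810
t=23.60 ang=125.5 R=50.7 Ft=-5.2 Fr=3.0 Fz=5.8 z=0.1809
t=24.23 ang=138.0 R=50.8 Ft=-4.9 Fr=1.6 Fz=5.7 z=0.1809
t=24.85 ang=150.3 R=50.9 Ft=-4.5 Fr=0.3 Fz=5.5 z=0.1808
t=25.48 ang=162.6 R=51.0 Ft=-5.1 Fr=-1.1 Fz=4.7 z=0.1808
t=26.10 ang=174.9 R=51.0 Ft=-5.9 Fr=-0.5 Fz=6.5 z=0.1808
```

```bash
G(){ python3 st.py 9; }
python3 -m inch '[[255,-0.22,-0.01,0,0],[255,-0.22,0,0,0],[255,-0.22,0,0,0],[255,-0.22,0.01,0,0],[255,-0.22,0.02,0,0]]' >/dev/null && G &&
python3 -m inch '[[255,-0.22,0.03,0,0],[255,-0.21,0.04,0,0],[255,-0.21,0.05,0,0],[255,-0.21,0.06,0,0],[255,-0.21,0.07,0,0]]' >/dev/null && G &&
python3 -m inch '[[255,-0.20,0.08,0,0],[255,-0.20,0.09,0,0],[255,-0.20,0.10,0,0],[255,-0.19,0.10,0,0],[255,-0.19,0.11,0,0]]' >/dev/null && G &&
python3 -m inch '[[255,-0.18,0.12,0,0],[255,-0.18,0.13,0,0],[255,-0.17,0.14,0,0],[255,-0.16,0.14,0,0],[255,-0.16,0.15,0,0]]' >/dev/null && G
```

```text
t=26.73 ang=-172.8 R=51.0 Ft=-5.4 Fr=-2.2 Fz=6.6 z=0.1807
t=27.35 ang=-160.7 R=51.1 Ft=-5.1 Fr=-3.2 Fz=5.8 z=0.1807
t=27.98 ang=-148.7 R=51.1 Ft=-5.2 Fr=-3.4 Fz=5.5 z=0.1806
t=28.60 ang=-136.7 R=51.0 Ft=-5.7 Fr=-3.5 Fz=6.5 z=0.1805
```

```bash

python3 -m inch '[[255,-0.15,0.15,0,0],[255,-0.15,0.16,0,0],[255,-0.14,0.17,0,0],[255,0,0,0,0],[255,0,0,0,0]]' >/dev/null && python3 st.py &&
python3 -m inch '[[255,0.09,-0.10,0,0],[255,0.08,-0.10,0,0],[255,0,0,0,0],[255,0,0,0,0],[255,0,0,0,0]]' >/dev/null && python3 st.py
```

```text
t=29.23 ang=-129.4 R=51.0 Ft=-4.2 Fr=-5.1 Fz=5.2 z=0.1805
t=29.85 ang=-131.4 R=51.0 Ft=-0.8 Fr=-5.4 Fz=5.0 z=0.1806
```

Unloaded at 0.8 N. I open the jaws, lift clear and look.

```bash

python3 -m inch '[[0,0,0,0,0],[0,0,0,0,0],[0,0,0,0,0],[0,0,0,0,0],[0,0,0,0,0]]' && 
python3 -m inch '[[0,0,0,-2,0],[0,0,0,-3,0],[0,0,0,-4,0],[0,0,0,0,0],[0,0,0,0,0]]' 
python3 - <<'E'
from h import *
p=locate("scene");cv2.imwrite("pics/d.png",p[:,:,::-1][150:410,80:360].repeat(2,0).repeat(2,1))
s=bot.observe();print(s["clock"],s["ft_force"])
E
```

```text
clock: 30.48
eef_pos: [0.5622, -0.1422, 0.1803]
eef_rot: [[-0.0, 1.0, -0.0], [1.0, 0.0, -0.0], [-0.0, -0.0, -1.0]]
ft_force: [0.6, -0.0, 0.8]
gripper_width: 1.0
clock: 31.1
eef_pos: [0.5619, -0.1421, 0.2698]
eef_rot: [[-0.0, 1.0, -0.0], [1.0, 0.0, 0.0], [0.0, -0.0, -1.0]]
ft_force: [1.0, -0.3, -0.4]
gripper_width: 1.001
scene centre [ 0.6009 -0.1054] 1596 ztop 0.1494678543183661
 red n 235 med [ 0.5705 -0.1446  0.1775] min [ 0.5572 -0.1506  0.1514] max [ 0.5742 -0.1355  0.1936]
31.15 [-0.12858942 -0.07095919 -0.27429969]
```

View pics/d.png

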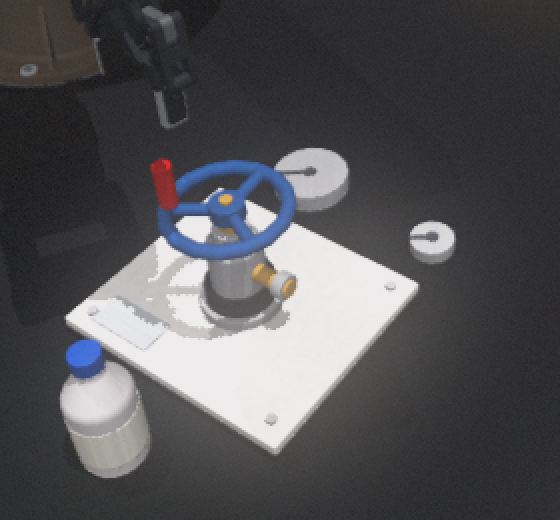

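The knob now stands at about -130°, free of the gripper. Weights, bottle and outlet look where they were, and the arm is clear. Handing in.

```bash
python3 -c "
from bench import bot
print(bot.job_done())"
```

```text
the job is handed in; nothing more can be done
None
```

The valve was shut home, then opened by half a turn from where the wheel began to drive the stem. I released the wheel and handed the job in at about 31 s of the 72 s allowed. No verdict was reported.

- **Closing:** The drive came in after about 58° of free play, with a steady drag of about 5.5 N at the knob. After about 52° of drive the force rose to 9.5 N. I eased on to 11.3 N, well under the 19 N that would wrench the valve, and held it there.
- **Opening:** On the way back there was about 75° of slack. The wheel took hold of the stem at about 50–51° (knob angle about the wheel axis), and I turned it at about 5 N to about 231°, or -129°. I then backed off 2° to take the load off the clamp before letting go.
- **Last checks:** The wrist force was near 0 N with the gripper open and 9 cm clear. In the last picture the knob stands where I left it, and the outlet, weights and bottle look unmoved. I judged those by eye and did not measure them.
- **What disagreed:** The scene camera put the wheel centre about 5 mm off in x from the centre I worked out while turning the wheel. I used the latter, and I expect the remaining angle error to be a degree or two. At the seat the force rose more softly than the clamp figure suggests, about 2 N/mm against 3.2. I put that down to give in the gripper.

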